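# Stand the toppled blade case back on its coaster

## Task

The tall square wooden case has toppled onto the bench. Stand it upright again, knob up, wholly on the empty cork coaster, setting it down rather than dropping it. Leave the short case and the glass dome with the pocket watch where they are.

Things in the scene. Friction and masses are not known exactly. Their poses are not given: they have to be found in the camera images.
- tall_case_c (a point): Centre (half-way up) of the tall case, loose, about 0.2 kg, 100 mm long, lying with a flat side on the bench. Square mahogany body 40 x 40 mm, 80 mm long with its flat brass foot; then a 20 mm round brass knob, 18 mm across on a 30 mm collar. z runs from foot to knob: horizontal now (knob roughly towards the robot), up when it stands. x, y are square to its sides. The foot lies 50 mm below the centre along z.
- coaster: The empty round cork coaster, 110 mm across and 8 mm thick, fixed to the bench. Origin at the centre of its underside, on the bench top (its top is 8 mm above), z up. The other, identical coaster carries the short case.
- short_case_c (a point): Centre (half-way up) of the short case, a bystander standing loose on the other coaster: same make as the tall one, 40 x 40 mm, 55 mm tall with its knob. z up.
- dome_c (a point): Centre (half-way up) of the glass dome with a pocket watch in it, a bystander standing loose on the bench farther from the robot: 80 mm across its wooden base, 82 mm tall. z up.
Mind the look-alikes: they are no part of the job. What is shaped like the coaster but black is not meant. What is shaped like the part that bears tall_case_c but green is not meant.

How it is judged (in metres and radians):
On the way:
1. the case, still touched by the fingers, is nearly upright (within 20 degrees) over the coaster and no more than about 15 mm above its standing height (contact force between the fingers and tall_case above 0.3 N and angle between tall_case_c's own z axis and vertical below 0.35 rad and z of tall_case_c in the frame of coaster below 0.073 m and horizontal distance between tall_case_c and coaster below 0.04 m), for 0.1 s.
At the end, for the whole second after the job is handed in: The tall case stands at rest, knob up within 10 degrees, on the empty coaster with its axis within 35 mm of the coaster's centre; the short case and the dome are within 20 mm of where they began (angle between tall_case_c's own z axis and vertical below 0.17 rad and horizontal distance between tall_case_c and coaster below 0.035 m and z of tall_case_c in the frame of coaster between 0.053 and 0.063 m and linear speed of tall_case below 0.02 m/s and distance of each of short_case_c, dome_c from where it was at the start of the episode below 0.02 m); the robot touches nothing.
It fails at once if the short case is shifted by more than 20 mm (distance of short_case_c from where it was at the start of the episode above 0.02 m).
It fails at once if the glass dome is shifted by more than 20 mm (distance of dome_c from where it was at the start of the episode above 0.02 m).
It also fails if it takes over 40 s, if anything falls off the work surface, if the arm or the gripper's body presses on something with over 40 N, if the wrist force passes 120 N, or if a joint passes its speed limit or range.

## Robot

A 6-joint arm with a two-finger parallel gripper is mounted at the origin on the work surface. World frame = base frame: x ahead of the robot, y to its left, z up, the work surface at z = 0. Lengths are in m, angles in degrees, forces in N, time in s.
With the tool pointing down it reaches from about 0.3 to 0.75 m from the base axis. Payload 8.5 kg.
Tool frame: the origin (TCP) lies between the finger pads; the fingertips stand 17 mm ahead of it and the grasp point (between the pads) lies 2 mm behind it; z points along the fingers, y is the direction in which the jaws open and shut (so a half turn about z gives the same grasp; the last joint's range is limited). The gripper opens to 85 mm and grips with 20 to 120 N. Pads are 22 mm wide; open, the fingers measure 114 mm over their backs; the gripper's body (76 mm by 85 mm) begins 54 mm behind the grasp point. The pads swing forward as they close: fully open they stand 13 mm farther back than shut.
Start: joints at [63.753, 21.807, 74.336, -0, 83.858, -12.336], TCP at [0.132, 0.534, 0.248] pointing down, gripper open.
Joint ranges: [-178.18, 178.18], [-50.72, 133.34], [12.68, 142.11], [-81.47, 261.47], [9.98, 163.14], [-165.26, 165.26]. Speed limits (degrees/s): [136.94, 136.94, 180, 180, 180, 180].

## Interface

Orientations are given as a 3x3 rotation matrix whose columns are the frame's x, y, z axes.
In Python, from rig import readout, eyes, env gives the robot as it stands.
- The arm moves only by the tool arm_command, never from a script. Its argument "rows" is text: rows parted by semicolons, each of 7 numbers parted by spaces: the closure, from 0 (fully open) to 1 (shut), then the shift along the tool's x, y, z in mm, then the turn, a rotation vector about the tool's x, y, z in degrees. In form: grip dx dy dz rx ry rz; .... A call has 1 to 5 rows; each row shifts and turns the commanded pose from where the row before left it, along the tool's axes as they then stand; what a row does not reach is not made up. A row lasts 1/12 s, in which the tool goes at most 41.7 mm and 7.16 degrees, less where a joint would pass 70% of its speed; a pose out of reach is approached as far as the arm can. A call with a gripper value outside its range is refused whole. The fingers move at their own pace and stop on an object; "squeeze" is the grip in N (left out, the last holds). Time passes only in rows, so rows that do not move let the fingers close. It gives the time, the measured TCP pose, the force and the opening at its end, in the units of the state.
- readout.observe(): the state, without advancing time (a new reading comes with each control period).
- eyes.get_image(name): name is "scene" or "top" or "wrist"; returns the picture (480x640x3 uint8, red, green, blue); there is no depth.
- eyes.camera_model(name): a dict with "mtx" (3x3 intrinsics, pixels), "view" (4x4, takes a point from world to camera coordinates). Camera axes: x right, y up, looking along -z (the intrinsics and any distortion apply to the point x, -y, -z); pixel columns grow to the right and rows downward; lengths in m; the calibration is good to about 2 mm. A picture is of the moment at which its call begins: read the wrist's pose just before it. camera_model takes no time and is no camera call; for the wrist camera it gives the pose at the moment of the call.
- env.close_job(): hands the job in, once; it reports no verdict.
The state is a dict: "time_s": time; "q": joint angles; "qvel": joint speeds; "joint_efforts": joint torques, N m; "position": TCP position; "tool_rot": TCP orientation; "ft_force": force on the tool from outside, world axes, zero at the start; "wrist_torque": the same for the moment, N m; "grip_width": finger opening in m.
Only numpy, scipy, OpenCV 4.12 (cv2) and the standard library are available. Lean on these libraries where they do the work, as an engineer would, in place of code of your own. Each camera call takes 0.05 s, during which the arm holds its last target. There are 200 camera calls.

## Working session

There is one attempt and no reset: what is moved stays moved. The work goes in short steps, Python scripts to look and compute and a tool call to move; the robot and the scene stay as the last step left them, time stands still between calls to the robot, and variables do not carry over. Pictures are saved under pics/ and viewed, about 8 in all and at most 12, crops included, and the job is handed in when it is done.

Besides the shell and the picture viewer there is one more tool, called as name(argument=value, ...), one argument or row to a line, values as JSON. arm_command: Moves the arm, as the interface text tells. Its arguments: {"type":"object","properties":{"rows":{"type":"string"},"squeeze":{"type":"number"}},"required":["rows"]}

```bash
mkdir -p pics; ls; python3 - <<'E'
from rig import readout, eyes
import cv2,numpy as np
s=readout.observe();print(s['time_s'],s['position'],s['tool_rot'],s['grip_width'])
for n in('scene','top'):
    im=eyes.get_image(n);cv2.imwrite(f'pics/{n}0.png',im[...,::-1]);m=eyes.camera_model(n);print(n,{k:(np.round(v,4).tolist() if hasattr(v,'__len__') else v) for k,v in m.items()})
E
```

```text
pics
0.0 [0.13211714 0.53362523 0.24768899] [[-9.70672793e-01  2.40403629e-01 -6.51557015e-04]
 [ 2.40404309e-01  9.70671934e-01 -1.32876620e-03]
 [ 3.13007891e-04 -1.44643431e-03 -9.99998905e-01]] 0.08529093928959346
scene {'mtx': [[503.2108, 0.0, 318.0193], [0.0, 503.2108, 238.6165], [0.0, 0.0, 1.0]], 'view': [[0.3733, 0.9276, 0.0148, -0.2034], [-0.8003, 0.3139, 0.511, 0.4179], [0.4693, -0.2026, 0.8595, -1.4438], [0.0, 0.0, 0.0, 1.0]]}
top {'mtx': [[588.9139, 0.0, 326.9792], [0.0, 588.9139, 244.4138], [0.0, 0.0, 1.0]], 'view': [[0.0235, -0.9997, 0.005, -0.0162], [0.9985, 0.0237, 0.0502, -0.5573], [-0.0503, 0.0038, 0.9987, -1.2527], [0.0, 0.0, 0.0, 1.0]]}
```

View pics/top0.png

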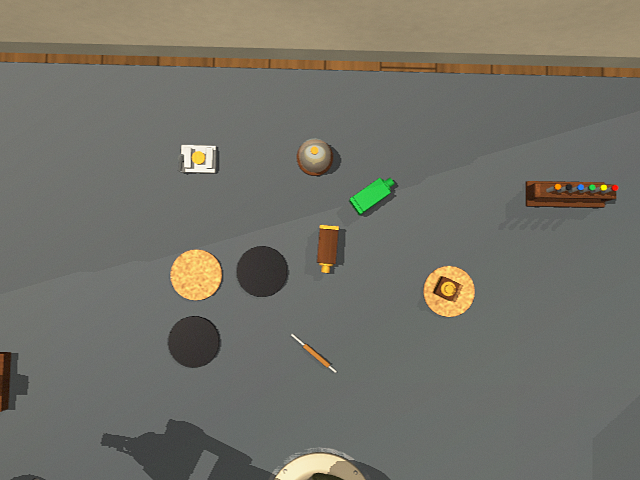

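View pics/scene0.png

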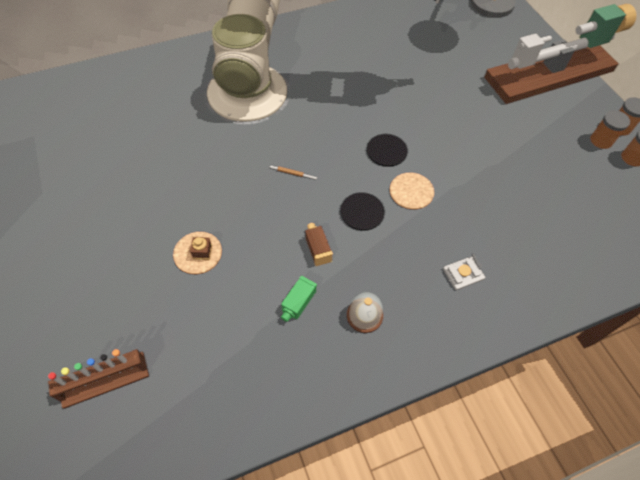

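The top view shows these candidates:
- **Brown cases:** a case with brass foot and knob lies at (328,248), with its knob towards the robot. The green one at (372,196) is a decoy.
- **Cork coasters:** an empty one at (196,275), and one with the short case at (449,291).
- **Black discs:** (262,271) and (193,342), both decoys.
- **Dome:** (314,157).

The brown case and the empty cork coaster fit the description. I'll confirm both in one enlarged crop.

```bash
python3 - <<'E'
import cv2
im=cv2.imread('pics/top0.png')[210:310,160:360];cv2.imwrite('pics/crop0.png',cv2.resize(im,None,fx=4,fy=4,interpolation=cv2.INTER_CUBIC))
E
cat > h.py <<'E'
import numpy as np
from rig import eyes
def ray(n,u,v,z,m=None):
    m=m or eyes.camera_model(n);K=np.array(m['mtx']);V=np.array(m['view']);R=V[:3,:3];t=V[:3,3]
    d=np.linalg.inv(K)@[u,v,1];d=R.T@(d*[1,-1,-1]);c=-R.T@t
    return c+d*(z-c[2])/d[2]
def proj(n,p,m=None):
    m=m or eyes.camera_model(n);c=np.array(m['view'])@np.append(p,1);q=np.array(m['mtx'])@(c[:3]*[1,-1,-1]);return q[:2]/q[2]
E
```

```text
(no output)
```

View pics/crop0.png

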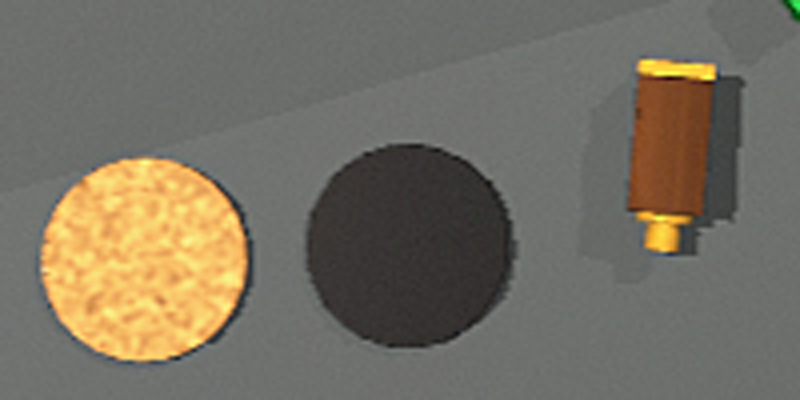

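The crop confirms both: the brown case spans from its foot edge mid at (678,64) to its knob tip at (661,252), and the empty cork coaster is centred at (145,259).

```bash
python3 - <<'E'
from h import *
f=lambda x,y,z:ray('top',160+x/4-.4,210+y/4-.4,z)
A=f(678,62,.04);B=f(667,213,.04);T=f(661,252,.022);C=f(145,259,.008)
print('foot',A,'bodyend',B,np.linalg.norm(A-B),'tip',T,'coaster',C)
ax=(B-A)/np.linalg.norm(B-A);ax2=(T-A);print(np.degrees(np.arctan2(ax[1],ax[0])),np.degrees(np.arctan2(ax2[1],ax2[0])))
print('centre',A+ax*.05, 'short',ray('top',449,289,.06),'dome',ray('top',315,155,.06))
# cross-check in scene
for p in (A,B,T,C): print(proj('scene',p))
E
```

```text
foot [ 0.59711523 -0.00640861  0.04      ] bodyend [ 0.51736172 -0.00248158  0.04      ] 0.07985013361096092 tip [4.96850908e-01 1.64291432e-04 2.20000000e-02] coaster [0.48659419 0.27775414 0.008     ]
177.18105765290593 176.24930085492676
centre [ 0.54717573 -0.00394961  0.04      ] short [ 0.46893897 -0.25713928  0.06      ] dome [0.74153417 0.02658623 0.06      ]
[324.30953642 257.1272499 ]
[312.82917268 228.44833254]
[310.63165065 225.26948041]
[411.89209631 190.96118714]
```

arm_command(
  rows="0 -26 -21 0 0 0 0;0 -26 -21 0 0 0 0;0 -26 -21 0 0 0 0;0 -26 -21 0 0 0 0;0 -26 -21 0 0 0 0",
  squeeze=40,
)

```text
time_s: 0.52
position: [0.2336, 0.3993, 0.2481]
tool_rot: [[-0.971, 0.24, -0.0], [0.24, 0.971, -0.0], [0.0, -0.001, -1.0]]
ft_force: [0.7, 0.8, -0.7]
grip_width: 0.0855
```

arm_command(
  rows="0 -26 -21 0 0 0 0;0 -26 -21 0 0 0 0;0 -26 -21 0 0 0 0;0 -26 -21 0 0 0 0;0 -26 -21 0 0 0 0",
)

```text
time_s: 0.93
position: [0.3346, 0.266, 0.2482]
tool_rot: [[-0.971, 0.24, -0.0], [0.24, 0.971, -0.0], [0.0, -0.0, -1.0]]
ft_force: [0.8, 0.7, 0.8]
grip_width: 0.0856
```

arm_command(
  rows="0 -26 -21 0 0 0 0;0 -26 -21 0 0 0 0;0 -26 -21 0 0 0 0;0 -26 -21 0 0 0 0;0 -26 -21 0 0 0 0",
)

```text
time_s: 1.35
position: [0.4356, 0.1328, 0.2482]
tool_rot: [[-0.971, 0.241, -0.0], [0.241, 0.971, 0.0], [0.0, -0.0, -1.0]]
ft_force: [1.1, 0.7, 0.3]
grip_width: 0.0856
```

arm_command(
  rows="0 -26 -21 0 0 0 0;0 -26 -21 0 0 0 0;0 -26 -21 0 0 0 0;0 -26 -21 0 0 0 0;0 -26 -21 0 0 0 0",
)

```text
time_s: 1.77
position: [0.5366, -0.0004, 0.248]
tool_rot: [[-0.971, 0.241, -0.001], [0.241, 0.971, 0.0], [0.001, 0.0, -1.0]]
ft_force: [0.3, 1.5, 0.2]
grip_width: 0.0852
```

arm_command(
  rows="0 0 0 0 0 0 -5.5;0 0 0 0 0 0 -5.5;0 0 0 0 0 0 0;0 0 0 0 0 0 0",
)

```text
time_s: 2.1
position: [0.5358, 0.0012, 0.248]
tool_rot: [[-0.999, 0.054, -0.001], [0.054, 0.999, 0.0], [0.001, 0.0, -1.0]]
ft_force: [0.5, 0.6, 0.1]
grip_width: 0.0853
```

```bash
python3 - <<'E'
from h import *
import cv2,json
from rig import readout
m=eyes.camera_model('wrist');json.dump({k:np.array(m[k]).tolist() for k in('mtx','view')},open('w1.json','w'))
cv2.imwrite('pics/w1.png',eyes.get_image('wrist')[...,::-1])
s=readout.observe();print(s['q'])
c=np.array([.547,-.0038,.02])
for p in(c,[.597,-.0064,.04],[.517,-.0025,.04]):print(proj('wrist',p,m))
E
```

```text
[-1.25209031e+01  2.03943281e+01  7.65803035e+01 -3.26691147e-04
  8.30497638e+01 -9.94596738e+01]
[314.75411718 224.95040137]
[314.79508235 279.05934803]
[314.03735975 198.2566603 ]
```

View pics/w1.png

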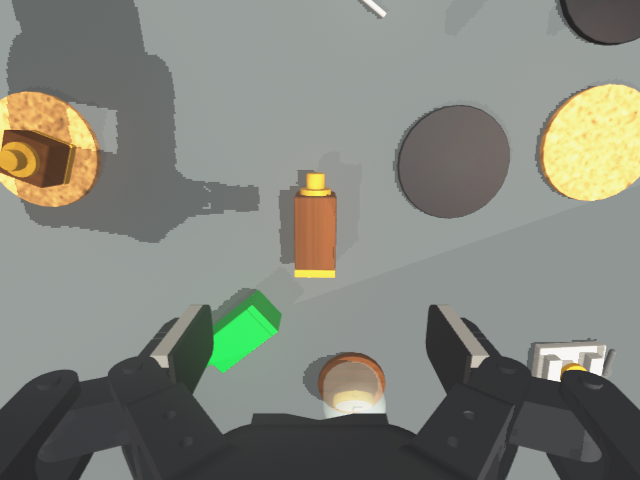

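The case shows foot mid at about (315,276) and body end at about (316,192), with edges vertical, so the estimate agrees to about 1 mm. The camera is on the robot side and would end up underneath when I tilt, so I'll spin the tool by 180° and then tilt forward by 49°.

arm_command(
  rows="0 0 0 0 0 0 7;0 0 0 0 0 0 7;0 0 0 0 0 0 7;0 0 0 0 0 0 7;0 0 0 0 0 0 7",
)

```text
time_s: 2.57
position: [0.5358, 0.0016, 0.2484]
tool_rot: [[-0.784, 0.621, 0.0], [0.621, 0.784, -0.0], [-0.0, 0.0, -1.0]]
ft_force: [0.1, -0.4, 0.0]
grip_width: 0.0855
```

arm_command(
  rows="0 0 0 0 0 0 7;0 0 0 0 0 0 7;0 0 0 0 0 0 7;0 0 0 0 0 0 7;0 0 0 0 0 0 7",
)

```text
time_s: 2.98
position: [0.5358, 0.0016, 0.2484]
tool_rot: [[-0.286, 0.958, 0.0], [0.958, 0.286, -0.0], [-0.0, 0.0, -1.0]]
ft_force: [-0.4, 0.7, 0.2]
grip_width: 0.0857
```

arm_command(
  rows="0 0 0 0 0 0 7;0 0 0 0 0 0 7;0 0 0 0 0 0 7;0 0 0 0 0 0 7;0 0 0 0 0 0 7",
)

```text
time_s: 3.4
position: [0.5358, 0.0016, 0.2484]
tool_rot: [[0.315, 0.949, 0.0], [0.949, -0.315, -0.0], [-0.0, 0.0, -1.0]]
ft_force: [0.6, -0.2, -0.1]
grip_width: 0.0852
```

arm_command(
  rows="0 0 0 0 0 0 7;0 0 0 0 0 0 7;0 0 0 0 0 0 7;0 0 0 0 0 0 7;0 0 0 0 0 0 7",
)

```text
time_s: 3.82
position: [0.5358, 0.0016, 0.2484]
tool_rot: [[0.802, 0.597, 0.0], [0.597, -0.802, -0.0], [0.0, 0.0, -1.0]]
ft_force: [-0.8, -0.3, 0.4]
grip_width: 0.0858
```

arm_command(
  rows="0 0 0 0 0 0 7;0 0 0 0 0 0 7;0 0 0 0 0 0 7;0 0 0 0 0 0 7;0 0 0 0 0 0 7",
)

```text
time_s: 4.23
position: [0.5358, 0.0016, 0.2484]
tool_rot: [[1.0, 0.029, 0.0], [0.029, -1.0, -0.0], [0.0, 0.0, -1.0]]
ft_force: [-0.1, -0.3, 0.1]
grip_width: 0.0858
```

arm_command(
  rows="0 0 0 0 0 0 5;0 0 0 0 0 0 0;0 0 0 0 0 0 0",
)

```text
time_s: 4.48
position: [0.5358, 0.0014, 0.2484]
tool_rot: [[0.999, -0.049, 0.0], [-0.049, -0.999, -0.0], [0.0, 0.0, -1.0]]
ft_force: [0.1, 0.5, -0.7]
grip_width: 0.0855
```

arm_command(
  rows="0 0 0 0 0 7 0;0 0 0 0 0 7 0;0 0 0 0 0 7 0;0 0 0 0 0 7 0;0 0 0 0 0 7 0",
)

```text
time_s: 4.9
position: [0.5357, 0.0012, 0.2494]
tool_rot: [[0.814, -0.05, 0.579], [-0.039, -0.999, -0.031], [0.58, 0.003, -0.815]]
ft_force: [1.5, 1.0, -0.5]
grip_width: 0.0855
```

arm_command(
  rows="0 0 0 0 0 7 0;0 0 0 0 0 7 0;0 0 0 0 0 0 0;0 0 0 0 0 0 0",
)

```text
time_s: 5.23
position: [0.537, 0.004, 0.2484]
tool_rot: [[0.693, -0.039, 0.72], [-0.032, -0.999, -0.024], [0.72, -0.007, -0.694]]
ft_force: [1.2, -0.2, 0.2]
grip_width: 0.0856
```

```bash
cat > d.py <<'E'
import sys,numpy as np
from rig import readout
s=readout.observe();R=np.array(s['tool_rot']);p=np.array(s['position']);np.set_printoptions(precision=4,suppress=True)
print(s['time_s'],p,'\n',R,'\nq',np.array(s['q']),s['grip_width'],s['ft_force'])
if len(sys.argv)>3: print('tool shift mm',R.T@(np.array(sys.argv[1:4],float)-p)*1000)
E
python3 d.py .5405 -.0034 .0237
```

```text
5.2333 [0.537  0.004  0.2484] 
 [[ 0.6931 -0.0395  0.7198]
 [-0.0321 -0.9992 -0.0239]
 [ 0.7201 -0.0066 -0.6938]] 
q [-17.2884   7.9979 108.07    30.9949  21.7818  50.5574] 0.08562965647842004 [ 1.2123 -0.2372  0.2334]
tool shift mm [-159.21      8.772   158.5924]
```

arm_command(
  rows="0 -20 1 10.5 0 0 0;0 -20 1 10.5 0 0 0;0 -20 1 10.5 0 0 0;0 -20 1 10.5 0 0 0;0 -20 1 10.5 0 0 0",
)

```text
time_s: 5.65
position: [0.5181, 0.0049, 0.1728]
tool_rot: [[0.687, -0.028, 0.726], [-0.03, -1.0, -0.01], [0.726, -0.015, -0.688]]
ft_force: [-0.2, 0.2, 0.5]
grip_width: 0.0854
```

arm_command(
  rows="0 -20 1 10.5 0 0 0;0 -20 1 10.5 0 0 0;0 -19 1 10 0 0 0;0 0 0 0 0 0 0;0 0 0 0 0 0 0",
)

```text
time_s: 6.07
position: [0.5095, 0.0069, 0.1401]
tool_rot: [[0.688, -0.02, 0.726], [-0.032, -0.999, 0.003], [0.725, -0.025, -0.688]]
ft_force: [0.2, 0.1, 0.1]
grip_width: 0.0851
```

```bash
python3 d.py .5405 -.0034 .0247
```

```text
6.0667 [0.5095 0.0069 0.1401] 
 [[ 0.6878 -0.02    0.7257]
 [-0.0318 -0.9995  0.0026]
 [ 0.7252 -0.0248 -0.688 ]] 
q [-19.4562  18.1361 121.8699 108.4262  14.9107 -30.8706] 0.08513805086773536 [0.1516 0.1028 0.065 ]
tool shift mm [-62.0271  12.5427 101.8762]
```

Near the wrist singularity (q5 15°), so this tilt is too flat. I'll fit a quick kinematic model to choose a better one.

```bash
cat > kin.py <<'E'
import numpy as np
from scipy.optimize import least_squares
D=[([63.753,21.807,74.336],[.1321,.5336,.2477],[0,0,-1]),([-12.521,20.394,76.58],[.5358,.0013,.248],[0,0,-1]),
([-17.2884,7.9979,108.07],[.537,.004,.2484],[.7198,-.0239,-.6938]),([-19.4562,18.1361,121.8699],[.5095,.0069,.1401],[.7257,.0026,-.688])]
def wr(q,P):
    z0,L2,L3,e=P; a,b,c=np.radians([q[0],q[1],q[1]+q[2]])
    r=L2*np.sin(b)+L3*np.sin(c);z=z0+L2*np.cos(b)+L3*np.cos(c)
    return np.array([np.cos(a)*r-np.sin(a)*e,np.sin(a)*r+np.cos(a)*e,z]),np.array([np.cos(a)*np.sin(c),np.sin(a)*np.sin(c),np.cos(c)])
f=lambda P:np.concatenate([wr(q,P)[0]+P[4]*np.array(t)-p for q,p,t in D])*1000
s=least_squares(lambda P:np.concatenate([wr(q,P[:4])[0]+P[4]*np.array(t)-p for q,p,t in D])*1000,[.25,.4,.4,.117,.25])
P=s.x
def ik(p,t):
    w=np.array(p)-P[4]*np.array(t)
    r=least_squares(lambda q:(wr(q,P[:4])[0]-w)*1000,[np.degrees(np.arctan2(p[1],p[0]))-13,20,90])
    q5=np.degrees(np.arccos(np.clip(wr(r.x,P[:4])[1]@t,-1,1)))
    return np.round(r.x,1),round(float(q5),1),round(2*r.cost,2)
def tz(pitch,az): a,b=np.radians([az,pitch]);return np.array([np.sin(a*0+b)*np.cos(a),np.sin(b)*np.sin(a),np.cos(b)])
E
python3 - <<'E'
from kin import *
print(P,np.abs(s.fun).max())
for q,p,t in D: print(ik(p,np.array(t)))
G=np.array([.539,-.0033,.025])
for pi in(136,145,150,155,160,165):print('grasp',pi,ik(G,tz(pi,-3)),ik(G+[0,0,.15],tz(pi,-3)))
H=np.array([.487,.278,.068])
for pi in(225,235,240,245,250,255):
    for az in(-3,17,30,50):print('place',pi,az,ik(H,tz(pi,az)),ik(H+[0,0,.1],tz(pi,az))[0:2])
E
```

```text
[-0.04660065  0.56758693  0.31815593  0.12324971  0.18735724] 26.909420509561578
(array([63.1, 22.8, 74.6]), 82.5, np.float64(0.0))
(array([-13.2,  21.4,  77.1]), 81.6, np.float64(0.0))
(array([-16.6,   9.6, 105.4]), 22.4, np.float64(0.0))
(array([-18.3,  14.1, 123.5]), 13.6, np.float64(0.0))
grasp 136 (array([-17. ,  28.2, 129.3]), 22.7, np.float64(0.0)) (array([-17. ,  14.1, 113.5]), 13.4, np.float64(0.0))
grasp 145 (array([-16.3,  27.4, 123.9]), 9.4, np.float64(0.0)) (array([-16.3,  15. , 108. ]), 23.9, np.float64(0.0))
grasp 150 (array([-15.9,  27.3, 120.9]), 6.8, np.float64(0.0)) (array([-15.9,  15.8, 104.9]), 30.6, np.float64(0.0))
grasp 155 (array([-15.4,  27.5, 117.9]), 11.4, np.float64(0.0)) (array([-15.4,  16.8, 101.8]), 37.3, np.float64(0.0))
grasp 160 (array([-15. ,  28. , 114.8]), 18.0, np.float64(0.0)) (array([-15. ,  17.9,  98.7]), 43.9, np.float64(0.0))
grasp 165 (array([-14.6,  28.7, 111.8]), 25.0, np.float64(0.0)) (array([-14.6,  19.1,  95.7]), 50.5, np.float64(0.0))
place 225 -3 (array([13.1, 43.7, 77.3]), 102.7, np.float64(0.0)) (array([13.1, 39.4, 67.4]), 116.5)

[... 1596 characters left out ...]

place 250 17 (array([17. , 52.7, 68.7]), 128.7, np.float64(0.0)) (array([17. , 48. , 60.6]), 141.4)
place 250 30 (array([20.2, 53. , 67.8]), 128.3, np.float64(0.0)) (array([20.2, 48.3, 59.7]), 140.7)
place 250 50 (array([24.8, 52.2, 69.9]), 122.6, np.float64(0.0)) (array([24.8, 47.4, 62. ]), 133.5)
place 255 -3 (array([12. , 52.3, 72.9]), 127.7, np.float64(0.0)) (array([12. , 47.1, 65.7]), 139.4)
place 255 17 (array([17. , 54. , 68.4]), 132.6, np.float64(0.0)) (array([17. , 49.1, 60.9]), 145.0)
place 255 30 (array([20.2, 54.3, 67.5]), 132.2, np.float64(0.0)) (array([20.2, 49.5, 60. ]), 144.3)
place 255 50 (array([25. , 53.5, 69.6]), 126.2, np.float64(0.0)) (array([25. , 48.5, 62.2]), 136.6)
```

arm_command(
  rows="0 14 0 -14 0 0 0;0 14 0 -14 0 0 0;0 14 0 -14 0 0 0;0 14 0 -14 0 0 0;0 14 0 -14 0 0 0",
)

```text
time_s: 6.48
position: [0.5081, 0.0069, 0.2087]
tool_rot: [[0.686, -0.014, 0.727], [-0.031, -0.999, 0.01], [0.727, -0.029, -0.686]]
ft_force: [1.0, -0.5, -0.5]
grip_width: 0.0857
```

arm_command(
  rows="0 0 0 0 0 -6 0;0 0 0 0 0 -6 0;0 0 0 0 0 -6 0;0 0 0 0 0 -6 0;0 0 0 0 0 -6 0",
)

```text
time_s: 6.9
position: [0.51, 0.0109, 0.2096]
tool_rot: [[0.913, 0.0, 0.408], [-0.016, -0.999, 0.036], [0.408, -0.039, -0.912]]
ft_force: [-0.2, 0.2, -0.1]
grip_width: 0.0853
```

arm_command(
  rows="0 0 0 0 0 0 0;0 0 0 0 0 0 0",
)

```text
time_s: 7.07
position: [0.511, 0.0124, 0.2087]
tool_rot: [[0.91, 0.006, 0.415], [-0.013, -0.999, 0.042], [0.415, -0.044, -0.909]]
ft_force: [-0.1, 1.4, 0.0]
grip_width: 0.0852
```

```bash
python3 d.py .5405 -.0034 .0247
```

```text
7.0667 [0.511  0.0124 0.2087] 
 [[ 0.9096  0.0059  0.4154]
 [-0.0128 -0.999   0.0423]
 [ 0.4153 -0.0438 -0.9086]] 
q [-16.2912  11.6888 100.6976  12.7749  45.2683  66.6973] 0.08519653470203932 [-0.0977  1.4354  0.026 ]
tool shift mm [-49.3686  24.0421 178.77  ]
```

```bash
cat > rv.py <<'E'
# rv.py: tilt az px py pz -> rotvec(tool) and shift(tool)
import sys,numpy as np
from scipy.spatial.transform import Rotation as S
from rig import readout
a=list(map(float,sys.argv[1:]));s=readout.observe();R=np.array(s['tool_rot']);p=np.array(s['position'])
# az: azimuth (deg) of leaning direction; tilt>0 = tool z towards az; y level
Rt=S.from_euler('z',a[1],degrees=True).as_matrix()@np.array([[1,0,0],[0,-1,0],[0,0,-1.]])@S.from_euler('y',a[0],degrees=True).as_matrix()
print(np.round(p,4),'q',np.round(s['q'],1),'w',round(s['grip_width'],4),'F',np.round(s['ft_force'],1))
print('rotvec',np.round(S.from_matrix(R.T@Rt).as_rotvec(degrees=True),2),'shift now',np.round(R.T@(np.array(a[2:5])-p)*1e3,1),'shift after',np.round(Rt.T@(np.array(a[2:5])-p)*1e3,1))
E
python3 rv.py 14 -3 .5405 -.0034 .0247
```

```text
[0.511  0.0124 0.2087] q [-16.3  11.7 100.7  12.8  45.3  66.7] w 0.0852 F [-0.1  1.4  0. ]
rotvec [ -3.47 -10.48   2.33] shift now [-49.4  24.  178.8] shift after [-15.1  14.3 185.9]
```

arm_command(
  rows="0 0 0 0 -1.7 -5.2 1.2;0 0 0 0 -1.7 -5.2 1.2;0 -4 4 25 0 0 0;0 -4 3 25 0 0 0;0 -4 3 25 0 0 0",
)

```text
time_s: 7.48
position: [0.5155, 0.0029, 0.1312]
tool_rot: [[0.969, -0.052, 0.242], [-0.051, -0.999, -0.01], [0.243, -0.003, -0.97]]
ft_force: [0.6, 0.3, -0.5]
grip_width: 0.0856
```

arm_command(
  rows="0 -3 4 25 0 0 0;0 0 0 10 0 0 0;0 0 0 0 0 0 0;0 0 0 0 0 0 0",
)

```text
time_s: 7.82
position: [0.5212, -0.001, 0.0978]
tool_rot: [[0.969, -0.052, 0.24], [-0.051, -0.999, -0.008], [0.24, -0.004, -0.971]]
ft_force: [-0.3, 0.5, 0.6]
grip_width: 0.0854
```

```bash
python3 rv.py 14 -3 .5405 -.0034 .0247; python3 - <<'E'
from h import *
import cv2
m=eyes.camera_model('wrist');cv2.imwrite('pics/w2.png',eyes.get_image('wrist')[...,::-1])
for p in([.597,-.0064,.04],[.517,-.0025,.04]):print(proj('wrist',p,m))
E
```

```text
[ 0.5212 -0.001   0.0978] q [-14.6  24.5 101.    4.6  41.   75.3] w 0.0854 F [-0.3  0.5  0.6]
rotvec [-0.24  0.09 -0.03] shift now [ 1.3  1.7 75.6] shift after [ 1.2  1.3 75.6]
[322.51643487 159.95040837]
[322.99966502 307.60649419]
```

View pics/w2.png

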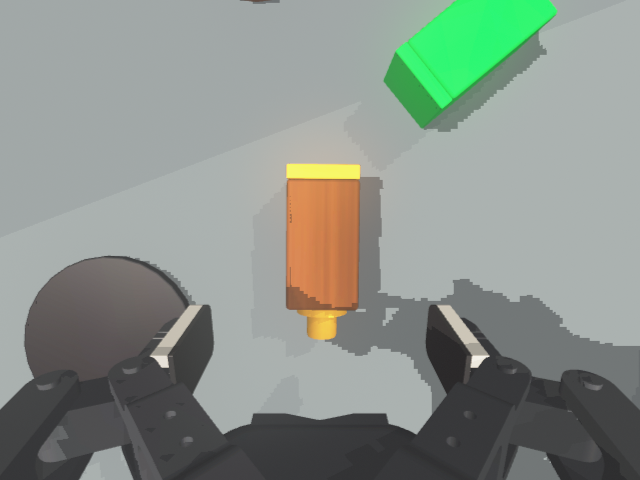

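The wrist view shows the case centred at column 323 and square to the jaws, with its foot at row 164 and body end at row 308. That is within 4 px of the prediction, so I'll descend and grip.

arm_command(
  rows="0 0 0 20 0 0 0;0 0.5 0.5 20 0 0 0;0 0.5 0.5 18 0 0 0;0 0 0.5 12 0 0 0;0 0 0 6 0 0 0",
)

```text
time_s: 8.28
position: [0.5408, -0.0031, 0.0238]
tool_rot: [[0.969, -0.051, 0.241], [-0.051, -0.999, -0.008], [0.241, -0.004, -0.971]]
ft_force: [0.2, -0.3, -0.0]
grip_width: 0.0859
```

arm_command(
  rows="0 0 0 0 0 0 0;0 0 0 0 0 0 0;0.3 0 0 0 0 0 0;0.45 0 0 0 0 0 0;0.6 0 0 0 0 0 0",
  squeeze=40,
)

```text
time_s: 8.7
position: [0.5404, -0.0031, 0.0245]
tool_rot: [[0.969, -0.051, 0.241], [-0.051, -0.999, -0.008], [0.241, -0.004, -0.971]]
ft_force: [-0.6, -0.6, 0.5]
grip_width: 0.0516
```

arm_command(
  rows="1 0 0 0 0 0 0;1 0 0 0 0 0 0;1 0 0 0 0 0 0;1 0 0 0 0 0 0;1 0 0 0 0 0 0",
)

```text
time_s: 9.12
position: [0.5404, -0.0031, 0.0243]
tool_rot: [[0.969, -0.051, 0.24], [-0.051, -0.999, -0.008], [0.24, -0.004, -0.971]]
ft_force: [-2.5, 0.1, 6.6]
grip_width: 0.0396
```

```bash
python3 rv.py 14 -3 .5405 -.0034 .0247
```

```text
[ 0.5404 -0.0031  0.0243] q [-14.2  33.2 102.    5.7  31.3  74.3] w 0.0396 F [-2.5  0.1  6.6]
rotvec [-0.26  0.09 -0.01] shift now [ 0.2  0.3 -0.3] shift after [ 0.2  0.3 -0.3]
```

arm_command(
  rows="1 3 0 -12 0 0 0;1 7 0 -28 0 0 0;1 7 0 -28 0 0 0;1 7 0 -28 0 0 0;1 7 0 -28 0 0 0",
)

```text
time_s: 9.53
position: [0.5401, -0.0036, 0.1527]
tool_rot: [[0.97, -0.052, 0.238], [-0.051, -0.999, -0.008], [0.238, -0.005, -0.971]]
ft_force: [0.3, -0.2, -1.5]
grip_width: 0.0391
```

arm_command(
  rows="1 0 0 0 0 0 0;1 0 0 0 0 0 0",
)

```text
time_s: 9.7
position: [0.5408, -0.0037, 0.1526]
tool_rot: [[0.969, -0.051, 0.242], [-0.051, -0.999, -0.008], [0.242, -0.004, -0.97]]
ft_force: [0.2, 0.0, -1.6]
grip_width: 0.0395
```

```bash
python3 rv.py 14 25 .4905 .2796 .1546;python3 -c "
from h import *
print(ray('top',199,158,.02))"
```

```text
[ 0.5408 -0.0037  0.1526] q [-14.3  21.4  94.1   3.8  50.8  76.6] w 0.0395 F [ 0.2  0.  -1.6]
rotvec [  6.54  -0.05 -27.17] shift now [ -62.7 -280.4  -16.5] shift after [  72.4 -278.1   16. ]
[0.73701983 0.27704371 0.02      ]
```

The case is lifted: the opening is 39.5 mm and the wrist reads −1.6 N. Next I'll transfer it, yaw, and rotate it upright.

arm_command(
  rows="1 -6.3 -28 -1.6 0 0 0;1 -6.3 -28 -1.6 0 0 0;1 -6.3 -28 -1.6 0 0 0;1 -6.3 -28 -1.6 0 0 0;1 -6.3 -28 -1.6 0 0 0",
)

```text
time_s: 10.12
position: [0.5141, 0.1389, 0.1506]
tool_rot: [[0.97, -0.052, 0.236], [-0.051, -0.999, -0.008], [0.236, -0.004, -0.972]]
ft_force: [2.0, 0.3, -0.9]
grip_width: 0.0395
```

arm_command(
  rows="1 -6.3 -28 -1.6 0 0 0;1 -6.3 -28 -1.6 0 0 0;1 -6.3 -28 -1.6 0 0 0;1 -6.3 -28 -1.6 0 0 0;1 -6.3 -28 -1.6 0 0 0",
)

```text
time_s: 10.53
position: [0.4889, 0.2804, 0.1513]
tool_rot: [[0.97, -0.051, 0.236], [-0.051, -0.999, -0.009], [0.236, -0.003, -0.972]]
ft_force: [1.3, 0.0, -1.1]
grip_width: 0.0396
```

arm_command(
  rows="1 0 0 0 1.6 0 -6.8;1 0 0 0 1.6 0 -6.8;1 0 0 0 1.6 0 -6.8;1 0 0 0 1.6 0 -6.8;1 0 0 0 0 0 0",
)

```text
time_s: 10.95
position: [0.4895, 0.2786, 0.1514]
tool_rot: [[0.879, 0.426, 0.215], [0.414, -0.905, 0.1], [0.237, 0.001, -0.972]]
ft_force: [-0.4, 0.4, -1.4]
grip_width: 0.0392
```

arm_command(
  rows="1 0 0 0 0 -7 0;1 0 0 0 0 -7 0;1 0 0 0 0 -7 0;1 0 0 0 0 -7 0;1 0 0 0 0 -7 0",
)

```text
time_s: 11.37
position: [0.4901, 0.2792, 0.1528]
tool_rot: [[0.846, 0.418, -0.331], [0.387, -0.908, -0.157], [-0.366, 0.004, -0.931]]
ft_force: [0.1, -0.2, -2.3]
grip_width: 0.0395
```

```bash
python3 rv.py -76 25 .4905 .2796 .1546
```

```text
[0.4901 0.2792 0.1528] q [18.7 37.1 66.4 -2.5 97.9 84.2] w 0.0395 F [ 0.1 -0.2 -2.3]
rotvec [ -0.06 -54.53  -0.4 ] shift now [-0.2 -0.2 -1.9] shift after [-1.6 -0.2 -1. ]
```

arm_command(
  rows="1 0 0 0 0 -7 0;1 0 0 0 0 -7 0;1 0 0 0 0 -7 0;1 0 0 0 0 -7 0;1 0 0 0 0 -7 0",
)

```text
time_s: 11.78
position: [0.4903, 0.2794, 0.1521]
tool_rot: [[0.504, 0.42, -0.755], [0.227, -0.908, -0.354], [-0.834, 0.007, -0.552]]
ft_force: [0.4, -0.9, -1.8]
grip_width: 0.0398
```

arm_command(
  rows="1 0 0 0 0 -6.5 0;1 0 0 0 0 -6.5 0;1 0 0 0 0 -6.5 0;1 0 0 0 0 0 0;1 0 0 0 0 0 0",
)

```text
time_s: 12.2
position: [0.49, 0.2792, 0.1509]
tool_rot: [[0.227, 0.422, -0.878], [0.101, -0.906, -0.41], [-0.969, 0.005, -0.248]]
ft_force: [-0.6, -0.3, -0.3]
grip_width: 0.0396
```

```bash
python3 rv.py -76 25 .4905 .2796 .0646; python3 - <<'E'
from h import *
import cv2
ims=[]
m=eyes.camera_model('scene');M=eyes.camera_model('top')
for n,p in(('scene',[.4866,.2778,.15]),('top',[.4866,.2778,.15])):
    u,v=proj(n,p).astype(int);print(n,u,v)
    im=eyes.get_image(n)[...,::-1];cv2.imwrite(f'pics/{n}3.png',im)
    x0=max(0,u-50);y0=max(0,v-50);print(x0,y0)
    ims.append(cv2.resize(im[y0:y0+100,x0:x0+100],(400,400),interpolation=cv2.INTER_CUBIC))
cv2.imwrite('pics/c3.png',np.hstack(ims))
E
```

```text
[0.49   0.2792 0.1509] q [ 19.8  61.   42.2 -10.8 152.   79.4] w 0.0396 F [-0.6 -0.3 -0.3]
rotvec [ 0.05 -0.37 -0.26] shift now [83.7 -0.5 20.9] shift after [83.8 -0.1 20.3]
scene 422 153
372 103
top 179 274
129 224
```

View pics/c3.png

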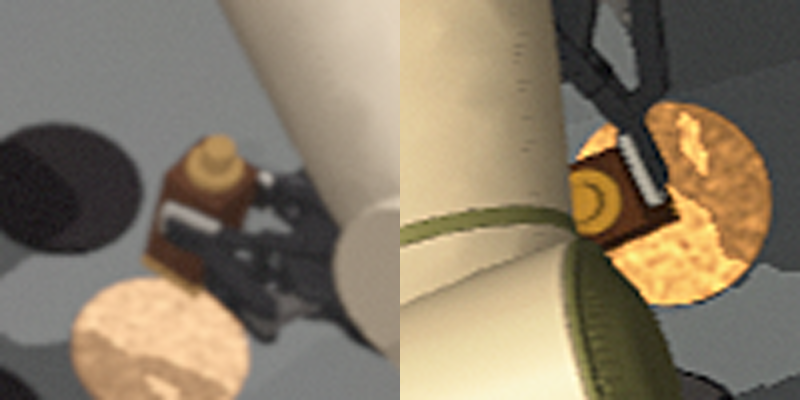

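The crop shows the case upright with its knob up, in the fingers over the cork coaster (scene knob at about (425,139)). I'll lower it, the last part slowly.

arm_command(
  rows="1 15 0 3.7 0 0 0;1 15 0 3.7 0 0 0;1 15 0 3.7 0 0 0;1 15 0 3.7 0 0 0;1 12 0 3 0 0 0",
)

```text
time_s: 12.72
position: [0.4904, 0.2793, 0.0766]
tool_rot: [[0.224, 0.422, -0.878], [0.104, -0.906, -0.41], [-0.969, 0.001, -0.247]]
ft_force: [0.6, -0.3, -1.6]
grip_width: 0.0397
```

arm_command(
  rows="1 4 0 1 0 0 0;1 2 0 0.5 0 0 0;1 0 0 0 0 0 0;1 0 0 0 0 0 0",
)

```text
time_s: 13.05
position: [0.491, 0.2796, 0.0734]
tool_rot: [[0.227, 0.422, -0.878], [0.105, -0.906, -0.409], [-0.968, 0.001, -0.25]]
ft_force: [0.2, 0.5, -1.0]
grip_width: 0.0393
```

```bash
python3 rv.py -76 25 .4905 .2796 .0646
```

```text
[0.491  0.2796 0.0734] q [ 19.8  66.2  43.1  -9.  145.9  81.3] w 0.0393 F [ 0.2  0.5 -1. ]
rotvec [ 0.   -0.46 -0.06] shift now [ 8.4 -0.3  2.6] shift after [ 8.4 -0.2  2.5]
```

arm_command(
  rows="1 1.5 0 0.4 0 0 0;1 1.5 0 0.4 0 0 0;1 1 0 0.2 0 0 0;1 0 0 0 0 0 0",
)

```text
time_s: 13.38
position: [0.4908, 0.2795, 0.0687]
tool_rot: [[0.226, 0.422, -0.878], [0.104, -0.906, -0.409], [-0.969, 0.001, -0.249]]
ft_force: [0.2, 0.9, -1.8]
grip_width: 0.0397
```

arm_command(
  rows="1 1 0 0.2 0 0 0;1 1 0 0.3 0 0 0;1 0 0 0 0 0 0;1 0 0 0 0 0 0",
)

```text
time_s: 13.72
position: [0.4908, 0.2795, 0.0666]
tool_rot: [[0.226, 0.422, -0.878], [0.104, -0.906, -0.409], [-0.969, 0.001, -0.249]]
ft_force: [0.2, 0.5, -1.2]
grip_width: 0.0395
```

arm_command(
  rows="1 1 0 0.2 0 0 0;1 0 0 0 0 0 0;1 0 0 0 0 0 0",
)

```text
time_s: 13.97
position: [0.4909, 0.2795, 0.0656]
tool_rot: [[0.226, 0.422, -0.878], [0.104, -0.906, -0.409], [-0.969, 0.001, -0.249]]
ft_force: [-0.6, -0.2, -2.4]
grip_width: 0.0393
```

arm_command(
  rows="1 1 0 0.3 0 0 0;1 0 0 0 0 0 0;1 0 0 0 0 0 0",
)

```text
time_s: 14.22
position: [0.4908, 0.2795, 0.0646]
tool_rot: [[0.226, 0.422, -0.878], [0.104, -0.906, -0.409], [-0.969, 0.001, -0.249]]
ft_force: [0.8, -0.1, -1.6]
grip_width: 0.0394
```

arm_command(
  rows="1 1 0 0.2 0 0 0;1 0 0 0 0 0 0;1 0 0 0 0 0 0",
)

```text
time_s: 14.47
position: [0.4909, 0.2795, 0.0638]
tool_rot: [[0.226, 0.422, -0.878], [0.104, -0.906, -0.409], [-0.969, 0.001, -0.249]]
ft_force: [-0.1, 0.4, 0.1]
grip_width: 0.0397
```

arm_command(
  rows="1 1 0 0.3 0 0 0;1 0 0 0 0 0 0;1 0 0 0 0 0 0",
)

```text
time_s: 14.72
position: [0.491, 0.2795, 0.0637]
tool_rot: [[0.225, 0.422, -0.878], [0.104, -0.907, -0.409], [-0.969, 0.001, -0.248]]
ft_force: [1.8, -0.1, 6.2]
grip_width: 0.0393
```

Contact: the force rose to +6 N at TCP z 63.7 mm, close to the expected 64.6 mm. Opening gently, then backing off along the tool.

arm_command(
  rows="0.5 0 0 0 0 0 0;0.45 0 0 0 0 0 0;0.4 0 0 0 0 0 0;0.3 0 0 0 0 0 0;0.2 0 0 0 0 0 0",
)

```text
time_s: 15.13
position: [0.4908, 0.2795, 0.0624]
tool_rot: [[0.226, 0.423, -0.878], [0.104, -0.906, -0.409], [-0.969, 0.001, -0.249]]
ft_force: [-0.7, 0.7, -1.1]
grip_width: 0.0679
```

arm_command(
  rows="0 0 0 0 0 0 0;0 0 0 0 0 0 0;0 0 0 0 0 0 0;0 0 0 0 0 0 0;0 0 0 0 0 0 0",
)

```text
time_s: 15.55
position: [0.4909, 0.2795, 0.0626]
tool_rot: [[0.226, 0.422, -0.878], [0.104, -0.906, -0.409], [-0.969, 0.001, -0.249]]
ft_force: [0.8, 0.4, -0.2]
grip_width: 0.0856
```

arm_command(
  rows="0 0 0 -5 0 0 0;0 0 0 -10 0 0 0;0 0 0 -12 0 0 0;0 0 0 -12 0 0 0;0 0 0 -12 0 0 0",
)

```text
time_s: 15.97
position: [0.5362, 0.3007, 0.0757]
tool_rot: [[0.226, 0.422, -0.878], [0.104, -0.906, -0.409], [-0.969, 0.001, -0.249]]
ft_force: [-0.5, -0.8, 0.8]
grip_width: 0.0856
```

```bash
python3 rv.py -76 25 .4905 .2796 .0646; python3 - <<'E'
from h import *
import cv2
cv2.imwrite('pics/w4.png',eyes.get_image('wrist')[...,::-1])
E
```

```text
[0.5362 0.3007 0.0757] q [ 20.1  72.   27.8 -11.4 155.4  78.5] w 0.0856 F [-0.5 -0.8  0.8]
rotvec [-0.01 -0.41 -0.06] shift now [-1.8 -0.2 51.5] shift after [-1.4 -0.2 51.5]
```

View pics/w4.png

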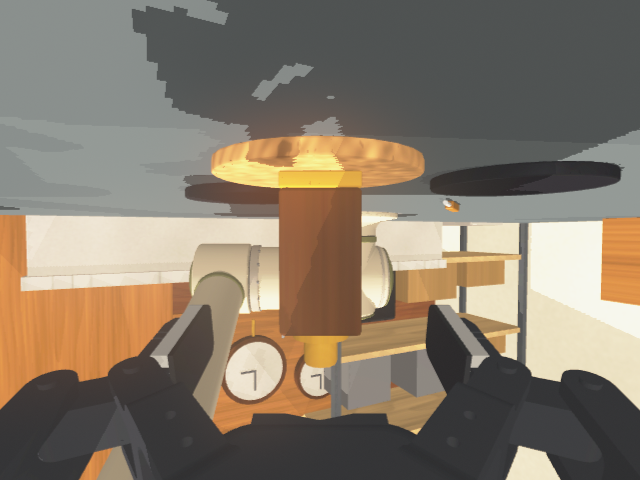

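The wrist view shows the case standing on the cork coaster, foot centred at (320,178) and the coaster spanning 211–424. The fingers are clear. One last check from the scene camera.

```bash
python3 - <<'E'
from h import *
import cv2
im=eyes.get_image('scene')[...,::-1].copy();o=cv2.imread('pics/scene0.png')
cv2.imwrite('pics/s5.png',cv2.resize(im[130:350,150:470],(800,550),interpolation=cv2.INTER_CUBIC))
for n,(x,y) in dict(short=(197,250),dome=(366,312)).items():
    d=cv2.absdiff(im,o)[y-28:y+28,x-28:x+28].max(2);print(n,'changed px',(d>50).sum())
print('pred knob top, coaster',proj('scene',[.487,.278,.108]),proj('scene',[.487,.278,.008]))
E
```

```text
short changed px 0
dome changed px 0
pred knob top, coaster [419.54312846 165.77372554] [412.05354493 191.05439747]
```

View pics/s5.png

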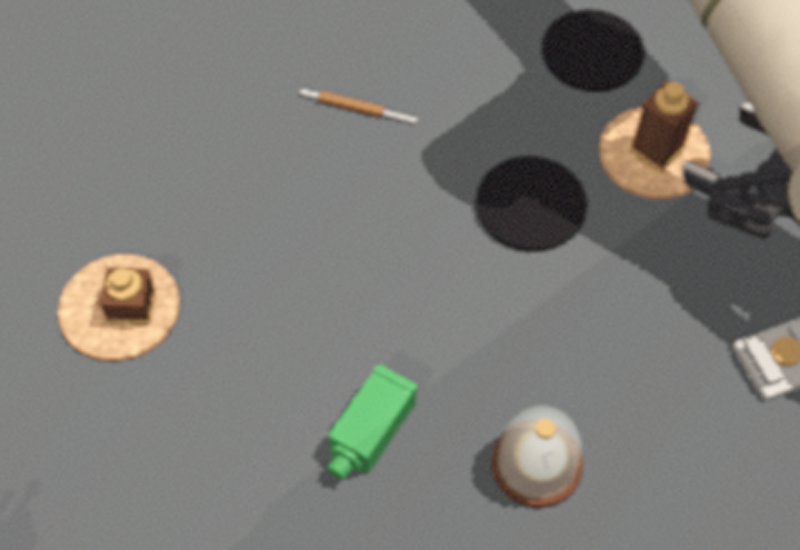

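The knob top is at crop (672,92), which is scene (419,167). The prediction was (419.5,166), so the case is upright and centred to within a few mm. The short case and the dome haven't changed, so I'm handing in.

```bash
python3 -c "
from rig import env
print(env.close_job())"
```

```text
the job is handed in; nothing more can be done
None
```

The tall case now stands upright, knob up, on the empty cork coaster, and I handed the job in at about 16 s. I gripped it across its sides, lifted it, carried it over the coaster and turned it 90°. I then lowered it in 1 mm steps until it touched (about 6 N), opened the fingers slowly and backed off.

- **Position:** in the last picture the knob top is within about 1 px of where it should be for a case standing at the coaster's centre.
- **Bystanders:** no changed pixels around the short case or the dome.
- **Robot:** the fingers are clear of the case, with force near zero.
- **What went wrong:** my first approach angle was too flat and came close to a joint limit and wrist singularity. I backed out without touching anything and used a steeper angle. The rough arm model I fitted to choose it was up to 27 mm off, so I used it only to choose the angles.

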